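Clamp a soil tub on the bench shaker and start the timer

TASK

Homogenise the soil sample: push the tub across the shaker's deck to the clamp station until it sits against both cradle posts, swing the clamp arm over it to its stop, and turn the star wheel clockwise until the pad is down on the lid and the ratchet has slipped at least three clicks. Then start the run by pushing the timer lever exactly three clicks clockwise. Keep the tub upright.

Things in the scene. Friction and masses are not known exactly. Their poses are not given: they have to be found in the camera images.
- shaker: The bench shaker: a fixed low machine, 450 mm long (its y) and 225 mm deep (its x from -100 to +125 mm), grey base, white platform with a steel deck whose top is 50 mm above the desk. Origin: on the desk under the deck; x axis points to its back (away from the robot), y to its left end, z up. Deck: y from -136 to +216 mm; clamp station at its left, free loading deck in the middle; a grey timer console (top 64 mm above the desk) fills y = -140 to -230 mm.
- clamp_station (a point): Centre of the clamp station, on the deck surface (shaker x 0, y +130 mm). On its left side two black rubber-covered cradle posts, 18 mm thick and 34 mm high, stand 71.5 mm from this point, 49 degrees either side of the +y direction; a tub that touches both stands centred on this point. Axes as the shaker's.
- sample_tub: The soil sample: round upright plastic tub with a white snap lid and a yellow card, body diameter 125 mm, lid 129 mm, 90 mm high, about 0.8 kg, standing loose on the loading deck. Origin: centre of its underside. Too wide to grasp: push it on its side, low.
- column_axis (a point): Point on the vertical axis of the steel column on which the clamp arm swings, 200 mm above the desk; shaker x +95, y +130 mm.
- swing_arm (a joint): Angle of the grey clamp arm about the column (rad). 0: arm over the clamp station, on its stop. It starts parked at 0.8 to 1.0, swung to the left (clockwise seen from above), and must be swung counterclockwise to 0. Stiff (friction about 1.2 N m: some 6 N at the handle), it stays where it is left. The arm is a bar 170 to 196 mm above the desk; the clamp screw stands 95 mm and the upright handle 210 mm from the column.
- swing_handle (a point): On the black upright handle at the free end of the clamp arm: a post 20 mm in diameter, 200 to 244 mm above the desk, this point on its axis at 222 mm. Push it sideways, fingers on its far side from the station.
- wheel_centre (a point): Centre of the ratchet star wheel on the clamp arm, on its upright axis, at the height of its three spokes (242 mm above the desk). Spokes are steel rods 10 mm thick, 120 degrees apart, with 20 mm balls at 66 mm from the axis (top 252 mm); below them a black drum, radius 30 mm, up to 225 mm above the desk, and in the middle a hub of radius 15 mm up to 252 mm. Under the spokes outside the drum only the arm's bar (top 196 mm). The wheel keeps its height as it turns.
- red_ball (a point): Centre of the red ball on the end of one spoke of the star wheel, 66 mm from the axis; the other two balls are black.
- star_wheel (a joint): Slip of the ratchet (rad), 0 at the start. The wheel drives the screw through a 12-step ratchet: turned clockwise seen from above (about 2 N on a spoke) it lowers the clamp pad 20 mm a turn without slipping; when the pad presses on the lid the ratchet slips and clicks (about 0.22 N m, 4.5 N on a spoke) and this value grows by 0.524 rad a click. It does not show turning that drives the screw.
- clamp_pad: The round rubber-faced clamp pad under the arm, diameter 64 mm. Origin: centre of its underside, at the start 10 mm above the height of the tub's lid.
- timer_axis (a point): On the upright axis of the timer lever, at the lever's half height (86 mm above the desk); shaker x -45, y -185 mm.
- lever_tip (a point): Outer end of the black timer lever with a white line, 70 mm from its axis, 86 mm above the desk. The lever is 15 mm wide and 14 mm high and stands 15 mm clear of the console top beyond its 27 mm drum.
- timer_lever (a joint): Angle of the timer lever from its off position (rad), growing clockwise seen from above; detents (clicks) every 0.524 rad, from 0 (off, pointing to the front right, red dot) to 2.618. The lever snaps into the nearest detent when let go: it needs about 4 N at 50 mm from the axis, and once pushed past half way it springs on into the next one. Three clicks = 1.571.
There are look-alikes about, which are no part of the job. Leave any blue look-alike of the sample_tub alone.

How it is judged:
On the way, in this order (a step that is already met when the one before it is completed fails the run):
1. the tub stands upright in the cradle of the clamp station (horizontal distance between sample_tub and clamp_station below 0.008 m and angle between sample_tub's own z axis and vertical below 0.05 rad), for 0.2 s.
2. the clamp arm is over the tub, at its stop (value of joint swing_arm below 0.05 rad), for 0.2 s.
3. the pad presses on the lid and the ratchet has slipped three clicks (value of joint star_wheel above 1.4 rad and contact force between clamp_pad and sample_tub above 5 N), for 0.2 s.
4. the timer lever is three clicks on (value of joint timer_lever between 1.37 and 1.77 rad), for 0.2 s.
At the end, for the whole second after the job is handed in: The tub stands upright within 10 mm of the clamp station's centre, the clamp arm is within 0.06 rad of its stop, the pad presses on the lid with more than 5 N, the ratchet has slipped at least three clicks (over 1.4 rad), the timer lever rests in its third detent (within 0.2 rad), and nothing moves (all of step 3 and all of step 4 and horizontal distance between sample_tub and clamp_station below 0.01 m and angle between sample_tub's own z axis and vertical below 0.05 rad and value of joint swing_arm below 0.06 rad and linear speed of sample_tub below 0.01 m/s); the robot touches nothing.
It fails at once if the tub is tipped (angle between sample_tub's own z axis and vertical above 0.3 rad).
It also fails if it takes over 72 s, if anything falls off the work surface, if the arm or the gripper's body presses on something with over 40 N, if the wrist force passes 120 N, or if a joint passes its speed limit or range.

ROBOT

A 6-joint arm with a two-finger parallel gripper is mounted at the origin on a cart in front of the work surface, level with it; the furniture and walls round the work are solid. World frame = base frame: x ahead of the robot, y to its left, z up, the work surface at z = 0. Lengths are in m, angles in rad, forces in N, time in s.
With the tool pointing down it reaches from about 0.35 to 0.975 m from the base axis. Payload 4.9 kg.
Tool frame: the origin (TCP) lies midway between the tips of the shut fingers; the grasp point (between the pads) lies 19 mm behind it (manip.pinch_z is the distance from the TCP to the grasp point, in m); z points along the fingers, y is the direction in which the jaws open and shut (so a half turn about z gives the same grasp; the last joint's range is limited). The gripper opens to 85 mm and grips with 20 to 120 N. Pads are 22 mm wide; open, the fingers measure 114 mm over their backs; the gripper's body (76 mm by 85 mm) begins 54 mm behind the grasp point. The pads swing forward as they close: fully open they stand 13 mm farther back than shut.
Start: joints at [1.06, 0.053, 1.613, -0, 1.476, -0.119], TCP at [0.239, 0.578, 0.231] pointing down, gripper open.
Joint ranges: [-3.01, 3.01], [-1.01, 2.22], [0.06, 2.58], [-1.02, 4.17], [0.09, 2.62], [-3.14, 3.14]. Speed limits (rad/s): [2.57, 2.57, 3.14, 3.14, 3.14, 3.14].

INTERFACE

Orientations are given as a unit quaternion [w, x, y, z].
In Python, from plant import manip gives the robot as it stands.
- The arm moves only by the tool drive_tool, never from a script. Its argument "commands" is text: rows parted by semicolons, each of 5 numbers parted by spaces: the finger opening in mm, from 0 to 85.4, then the shift along the tool's x, y, z in units of 30 mm (1.0 is 30 mm), then the turn about the tool's z in degrees. A call has exactly 8 rows; each row shifts and turns the commanded pose from where the row before left it, along the tool's axes as they then stand; what a row does not reach is not made up. A row lasts 1/8 s, in which the tool goes at most 62.5 mm and 10.7 degrees, less where a joint would pass 70% of its speed; a pose out of reach is approached as far as the arm can. A call is refused whole if a number of a shift passes 1 or a number of a turn 10.7, either way. A call with a gripper value outside its range is refused whole. The fingers move at their own pace and stop on an object; the grip force is fixed at half the most. Time passes only in rows, so rows that do not move let the fingers close, or fill a call up. It gives the time, the measured TCP pose, the force and the opening at its end, in the units of the state.
- manip.state(): the state, without advancing time (a new reading comes with each control period).
- manip.grab_frame(name): name is "side" or "top" or "wrist"; returns the picture (420x560x3 uint8, red, green, blue); there is no depth.
- manip.camera_params(name): a dict with "fx", "fy", "cx", "cy" (pixels), "xyz" and "orientation" of the camera in the world. Camera axes: x right, y down, z forward; pixel columns grow to the right and rows downward; lengths in m; the calibration is good to about 2 mm. A picture is of the moment at which its call begins: read the wrist's pose just before it. camera_params takes no time and is no camera call; for the wrist camera it gives the pose at the moment of the call.
- manip.job_done(): hands the job in, once; it reports no verdict.
The state is a dict: "time": time; "joint_pos": joint angles; "joint_vel": joint speeds; "joint_efforts": joint torques, N m; "tool_pos": TCP position; "tool_rot": TCP orientation; "contact_force": force on the tool from outside, world axes, zero at the start; "ft_torque": the same for the moment, N m; "gripper_width": opening from 0.0 (shut) to 1.0 (fully open).
Only numpy, scipy, OpenCV 4.12 (cv2) and the standard library are available. Lean on these libraries where they do the work, as an engineer would, in place of code of your own. Each camera call takes 0.05 s, during which the arm holds its last target. There are 200 camera calls.

## Working session

There is one attempt and no reset: what is moved stays moved. The work goes in short steps, Python scripts to look and compute and a tool call to move; the robot and the scene stay as the last step left them, time stands still between calls to the robot, and variables do not carry over. Pictures are saved under pics/ and viewed, about 8 in all and at most 12, crops included, and the job is handed in when it is done.

Besides the shell and the picture viewer there is one more tool, called in YAML: its name, and indented under it one key for each argument. drive_tool: Moves the arm, as the interface text tells. Its arguments: {"type":"object","properties":{"commands":{"type":"string"}},"required":["commands"]}

```bash
mkdir -p pics; ls
python3 - <<'E'
from plant import manip
import cv2,numpy as np
s=manip.state();print({k:np.round(v,3) for k,v in s.items()})
for n in("side","top"):
    p=manip.camera_params(n);print(n,p)
    cv2.imwrite(f"pics/{n}0.png",manip.grab_frame(n)[:,:,::-1])
E
```

```text
pics
{'time': np.float64(0.0), 'joint_pos': array([ 1.06 ,  0.053,  1.614, -0.   ,  1.476, -0.119]), 'joint_vel': array([-0.   ,  0.   , -0.001,  0.   , -0.   , -0.   ]), 'joint_efforts': array([-2.0000e-03, -3.9366e+01, -3.7018e+01, -0.0000e+00,  7.0000e-03,
       -0.0000e+00]), 'tool_pos': array([0.238, 0.577, 0.23 ]), 'tool_rot': array([-0.   ,  0.195,  0.981, -0.001]), 'contact_force': array([-0.235,  0.557,  0.529]), 'ft_torque': array([-0.024,  0.001, -0.049]), 'gripper_width': np.float64(0.997)}
side {'fx': 379.1276507843921, 'fy': 379.1276507843921, 'cx': 280.79249742127985, 'cy': 212.6040953092624, 'xyz': array([ 0.54624822, -0.7827597 ,  0.62370942]), 'orientation': array([-0.51266325,  0.85833297, -0.02079337,  0.00292136])}
top {'fx': 382.74572699879565, 'fy': 382.74572699879565, 'cx': 275.6481940956231, 'cy': 208.8916053669547, 'xyz': array([0.38190996, 0.08081416, 1.0408172 ]), 'orientation': array([-0.0789286 ,  0.71097479, -0.69652308,  0.05604211])}
```

View pics/top0.png

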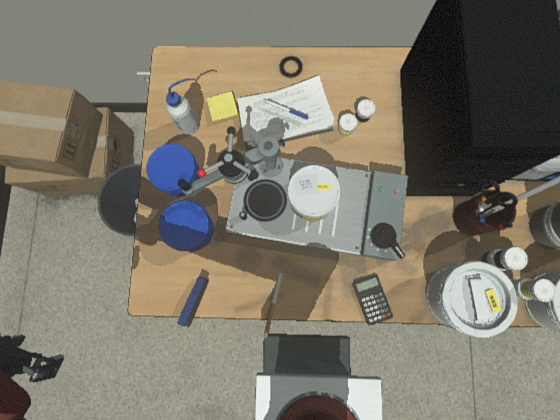

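View pics/side0.png

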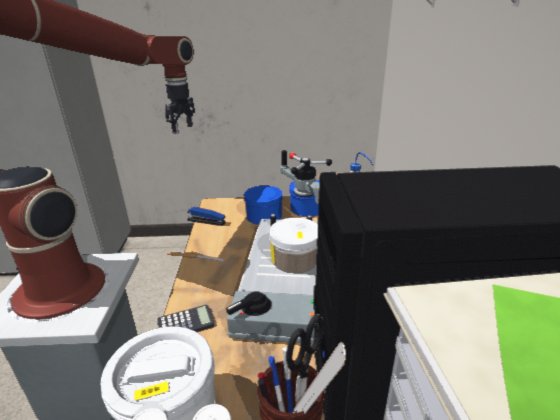

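The top view shows the white-lidded tub with its yellow card at (314,192) on the deck. Lookalikes are the blue tubs at (172,169) and (186,225) and the white pail at (472,297), which is off the shaker. The column is at (268,147), the wheel at (232,163), the red ball at (202,173), the handle at about (185,187) and the lever at (385,236) to (402,255). I choose (314,192) and check it in a close crop.

```bash
cat > h.py <<'E'
import numpy as np,cv2
from scipy.spatial.transform import Rotation as R
from plant import manip
def ray(n,u,v,p=None):
    p=p or manip.camera_params(n);q=p["orientation"]
    d=R.from_quat([q[1],q[2],q[3],q[0]]).apply([(u-p["cx"])/p["fx"],(v-p["cy"])/p["fy"],1]);return np.array(p["xyz"]),d
def onz(n,u,v,z,p=None):
    o,d=ray(n,u,v,p);return o+d*(z-o[2])/d[2]
def proj(n,P,p=None):
    p=p or manip.camera_params(n);q=p["orientation"]
    c=R.from_quat([q[1],q[2],q[3],q[0]]).inv().apply(np.array(P)-p["xyz"]);return np.array([p["fx"]*c[0]/c[2]+p["cx"],p["fy"]*c[1]/c[2]+p["cy"]])
E
python3 - <<'E'
from h import *
im=cv2.imread("pics/top0.png")
c=cv2.resize(im[120:275,160:420],None,fx=3,fy=3,interpolation=cv2.INTER_CUBIC)
cv2.imwrite("pics/top0c.png",c)
hsv=cv2.cvtColor(im,cv2.COLOR_BGR2HSV)
m=((hsv[:,:,1]<45)&(hsv[:,:,2]>190)).astype(np.uint8)
m[:,:280]=0;m[:,350:]=0;m[:155]=0;m[230:]=0
m=cv2.morphologyEx(m,cv2.MORPH_OPEN,np.ones((3,3)))
cs,_=cv2.findContours(m,0,2);k=max(cs,key=cv2.contourArea);k=cv2.convexHull(k)
e=cv2.fitEllipse(k);print("lid",e,onz("top",*e[0],.138))
r=((hsv[:,:,1]>150)&(hsv[:,:,2]>100)&((hsv[:,:,0]<8)|(hsv[:,:,0]>172))).astype(np.uint8)
n,l,st,ce=cv2.connectedComponentsWithStats(r)
for s,q in zip(st[1:],ce[1:]):
    if s[4]>8:print("red",s,q)
E
```

```text
lid ((314.006591796875, 190.4685516357422), (50.23514175415039, 52.57946014404297), 108.65068054199219) [0.60340387 0.02049381 0.138     ]
red [198 169   8   8  47] [201.23404255 172.59574468]
```

View pics/top0c.png

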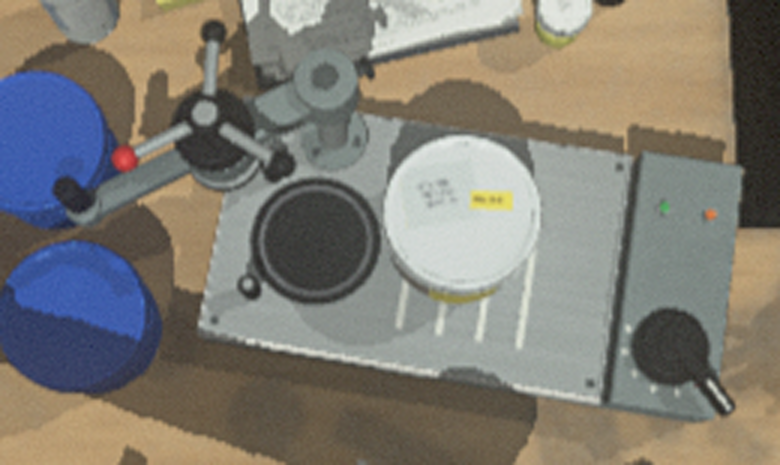

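The crop confirms the tub: yellow card, dark ring of the station to its left, and a cradle post at crop (250,285). The wheel hub is at crop (205,110), handle top (68,188), column top (325,76), timer drum (670,345) and lever tip (728,408).

Run:
```python
from h import *
from scipy.optimize import least_squares
f=lambda a,b:(160+a/3-.33,120+b/3-.33)
obs=[((316,240),(0,.13,.05)),((670,345),(-.045,-.185,.095)),((603,403),(-.1,-.137,.05)),((200,332),(-.1,.216,.05)),((742,165),(.125,-.23,.064)),((712,418),(-.1,-.23,.064))]
W=np.array([onz("top",*f(*o[0]),o[1][2])[:2] for o in obs]);S=np.array([o[1][:2] for o in obs])
T=lambda t,s:np.array([[np.cos(t[2]),-np.sin(t[2])],[np.sin(t[2]),np.cos(t[2])]])@np.array(s).T
r=least_squares(lambda t:(T(t,S).T+t[:2]-W).ravel(),[.6,0,0],loss="soft_l1",f_scale=.003)
t=r.x;print("pose",t,np.round(T(t,S).T+t[:2]-W,4))
w=lambda s:np.round(T(t,s)+t[:2],4)
for n,s in dict(station=(0,.13),column=(.095,.13),timer=(-.045,-.185)).items():print(n,w(s))
inv=lambda P:np.round(T([0,0,-t[2]],np.array(P[:2])-t[:2]),4)
for n,a,z in(("hub",(205,110),.252),("red",(125,159),.242),("handle",(68,188),.244),("tip",(728,408),.086),("ball2",(213,32),.245),("ball3",(280,163),.245),("col",(325,76),.22),("post",(250,285),.084)):
    P=onz("top",*f(*a),z);print(n,np.round(P,4),"shaker",inv(P))
print("lid",inv(onz("top",314.,190.5,.14)))
```

```text
pose [ 0.57914296  0.01748167 -0.15127134] [[ 0.0009  0.0019]
 [ 0.0021 -0.0062]
 [ 0.0001  0.0025]
 [-0.0011  0.0029]
 [ 0.0001 -0.0016]
 [-0.0022 -0.0016]]
station [0.5987 0.146 ]
column [0.6926 0.1317]
timer [ 0.5068 -0.1586]
hub [0.6485 0.2142 0.252 ] shaker [0.0389 0.205 ]
red [0.6139 0.2726 0.242 ] shaker [-0.0041  0.2574]
handle [0.591  0.3122 0.244 ] shaker [-0.0327  0.2931]
tip [ 0.4548 -0.2003  0.086 ] shaker [-0.0901 -0.234 ]
ball2 [0.7112 0.2123 0.245 ] shaker [0.1011 0.2125]
ball3 [0.6116 0.1593 0.245 ] shaker [0.0107 0.1451]
col [0.6873 0.1301 0.22  ] shaker [0.0899 0.1277]
post [0.5504 0.1969 0.084 ] shaker [-0.0555  0.1731]
lid [0.0229 0.0067]
```

drive_tool:
  commands: "50 0 0 -0.5 8.4;50 0 0 -0.5 8.4;50 0 0 -0.5 8.4;50 0 0 -0.5 8.4;50 0 0 -0.5 8.4;50 0 0 -0.5 8.4;50 0 0 -0.5 8.4;50 0 0 -0.5 8.4"

```text
time: 1.1
tool_pos: [0.2385, 0.5774, 0.351]
tool_rot: [0.0, 0.707, 0.708, -0.001]
contact_force: [-0.7, -0.7, 0.4]
gripper_width: 0.583
```

drive_tool:
  commands: "50 -1 0.55 0 0;50 -1 0.55 0 0;50 -1 0.55 0 0;50 -1 0.55 0 0;50 -1 0.55 0 0;50 -1 0.55 0 0;50 -1 0.55 0 0;50 -1 0.55 0 0"

```text
time: 2.1
tool_pos: [0.3724, 0.3373, 0.3507]
tool_rot: [-0.0, 0.705, 0.709, -0.0]
contact_force: [-0.4, 0.9, 0.5]
gripper_width: 0.583
```

drive_tool:
  commands: "50 -1 0.55 0 0;50 -1 0.55 0 0;50 -1 0.55 0 0;50 -1 0.55 0 0;50 -1 0.55 0 0;50 -1 0.55 0 0;50 -1 0.55 0 0;50 -1 0.55 0 0"

```text
time: 3.1
tool_pos: [0.5058, 0.0982, 0.3507]
tool_rot: [-0.0, 0.705, 0.709, -0.0]
contact_force: [0.6, 0.9, -0.5]
gripper_width: 0.586
```

drive_tool:
  commands: "50 -1 0.5 0 0;50 -1 0.5 0 0;50 -1 0.5 0 0;50 -1 0.5 0 0;50 -1 0.5 0 0;50 -1 0.5 0 0;50 -0.25 0.25 0.5 0;50 0 0 1 0"

```text
time: 4.1
tool_pos: [0.6049, -0.0879, 0.306]
tool_rot: [0.001, 0.705, 0.709, 0.001]
contact_force: [0.3, 0.2, 0.6]
gripper_width: 0.585
```

drive_tool:
  commands: "50 0 0 1 0;50 0 0 1 0;50 0 0 1 0;50 0 0 1 0;50 0 0 1 0;50 0 0 1 0;50 0 0 1 0;50 0 0 0.4 0"

```text
time: 5.1
tool_pos: [0.6019, -0.0863, 0.0808]
tool_rot: [-0.002, 0.705, 0.71, -0.001]
contact_force: [-0.4, -0.8, 0.3]
gripper_width: 0.588
```

Run:
```python
from h import *
print(np.round(manip.state()["tool_pos"],4),manip.state()["contact_force"])
a=manip.grab_frame("side")[150:330,180:380,::-1];cv2.imwrite("pics/s1.png",cv2.resize(a,None,fx=3,fy=3))
```

```text
[ 0.6019 -0.0863  0.0808] [-0.42519925 -0.79470637  0.32451904]
```

View pics/s1.png

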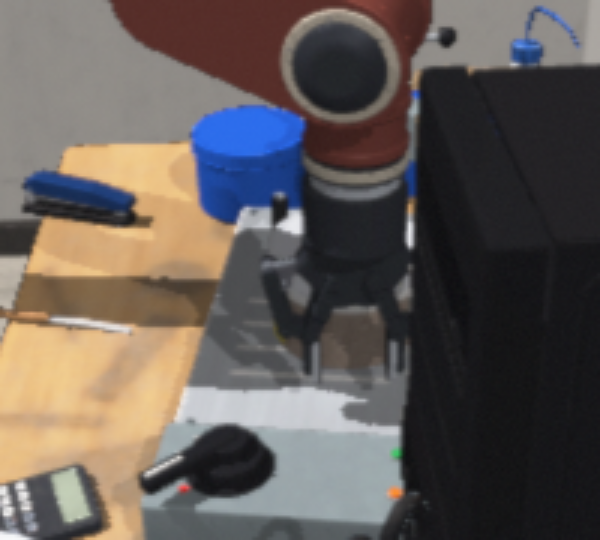

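The picture shows the open fingers straddling the near side of the tub, low and clear of the lever. Now pushing.

drive_tool:
  commands: "50 0.4 0 0 0;50 0.4 0 0 0;50 0.4 0 0 0;50 0.4 0 0 0;50 0.4 0 0 0;50 0.4 0 0 0;50 0.4 0 0 0;50 0.4 0 0 0"

```text
time: 6.15
tool_pos: [0.6044, 0.0076, 0.0855]
tool_rot: [0.002, 0.705, 0.709, -0.0]
contact_force: [-0.4, -6.0, 2.0]
gripper_width: 0.587
```

drive_tool:
  commands: "50 0.3 -0.02 0 0;50 0.3 -0.02 0 0;50 0.3 -0.02 0 0;50 0.2 -0.02 0 0;50 0.2 -0.02 0 0;50 0.15 0 0 0;50 0.1 0 0 0;50 0 0 0 0"

```text
time: 7.15
tool_pos: [0.6001, 0.0538, 0.0849]
tool_rot: [0.001, 0.705, 0.709, -0.001]
contact_force: [-2.8, -6.5, 1.2]
gripper_width: 0.584
```

Run:
```python
from h import *
print(np.round(manip.state()["tool_pos"],4),manip.state()["contact_force"])
a=manip.grab_frame("top")[120:275,160:420,::-1];cv2.imwrite("pics/t1.png",cv2.resize(a,None,fx=3,fy=3))
```

```text
[0.6001 0.0538 0.0849] [-2.75671451 -6.49578266  1.15457031]
```

View pics/t1.png

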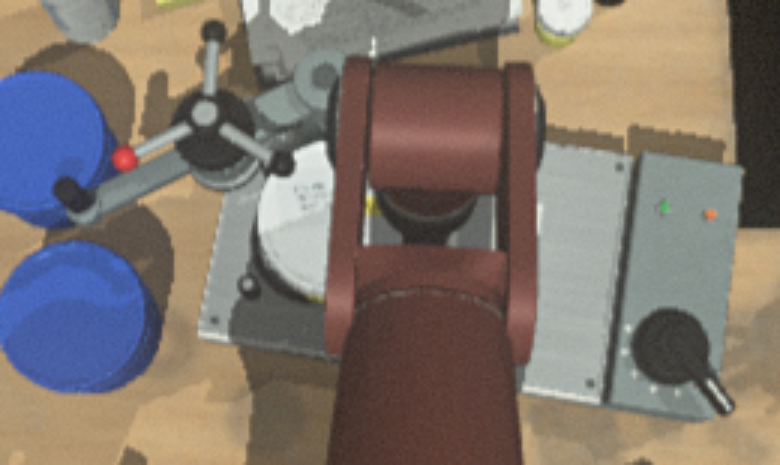

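The tub's left lid edge is at crop x≈257, so it is short of the cradle. I'll measure that edge.

```bash
cat >> h.py <<'E'
POSE=[.57914,.01748,-.15127]
def s2w(s):
    c,n=np.cos(POSE[2]),np.sin(POSE[2]);return np.array([POSE[0]+c*s[0]-n*s[1],POSE[1]+n*s[0]+c*s[1]])
def lid(im,umax=269):
    from scipy.optimize import least_squares
    hsv=cv2.cvtColor(im,cv2.COLOR_RGB2HSV);m=((hsv[:,:,1]<45)&(hsv[:,:,2]>175)).astype(np.uint8)
    w=np.zeros_like(m);w[160:226,235:umax]=m[160:226,235:umax];w=cv2.morphologyEx(w,cv2.MORPH_OPEN,np.ones((3,3)))
    P=[]
    for v in range(178,222):
        u=np.flatnonzero(w[v])
        if len(u)>3:P.append(onz("top",u[0]-.5,v,.138)[:2])
    P=np.array(P);r=least_squares(lambda c:np.hypot(*(P-c).T)-.0635,[.6,.13],loss="soft_l1",f_scale=.001)
    return r.x,len(P),np.abs(r.fun).mean()
E
python3 - <<'E'
from h import *
print(lid(manip.grab_frame("top")),s2w((0,.13)))
E
```

```text
(array([0.59900237, 0.12336532]), 39, np.float64(0.0009393824327395947)) [0.59873019 0.14599546]
```

drive_tool:
  commands: "50 0.15 0 0 0;50 0.15 0 0 0;50 0.15 0 0 0;50 0.1 0 0 0;50 0.1 0 0 0;50 0.05 0 0 0;50 0 0 0 0;50 0 0 0 0"

```text
time: 8.25
tool_pos: [0.5999, 0.0736, 0.0851]
tool_rot: [0.002, 0.705, 0.709, -0.002]
contact_force: [-4.4, -11.4, 3.7]
gripper_width: 0.584
```

Run:
```python
from h import *
s=manip.state();print(np.round(s["tool_pos"],4),s["contact_force"],lid(manip.grab_frame("top")))
```

```text
[0.5999 0.0736 0.0851] [ -4.41562464 -11.38859966   3.69394118] (array([0.59710276, 0.14251196]), 39, np.float64(0.0009221543518370989))
```

drive_tool:
  commands: "50 0.05 0 0 0;50 0.05 0 0 0;50 0.05 0 0 0;50 0.03 0 0 0;50 0 0 0 0;50 0 0 0 0;50 0 0 0 0;50 0 0 0 0"

```text
time: 9.3
tool_pos: [0.5996, 0.0755, 0.0863]
tool_rot: [0.003, 0.705, 0.709, -0.005]
contact_force: [-9.5, -23.2, 10.5]
gripper_width: 0.588
```

Run:
```python
from h import *
s=manip.state();print(np.round(s["tool_pos"],4),s["contact_force"],lid(manip.grab_frame("top")))
```

```text
[0.5996 0.0755 0.0863] [ -9.45719379 -23.15938556  10.48478687] (array([0.59806484, 0.14465036]), 38, np.float64(0.0015884486450741108))
```

drive_tool:
  commands: "50 -0.15 0 0 0;50 -0.3 0 0 0;50 -0.6 0 0 0;50 -1 0 0 0;50 -1 0 0 0;50 0 0 -1 0;50 0 0 -1 0;50 0 0 -1 0"

```text
time: 10.35
tool_pos: [0.6008, -0.0108, 0.1753]
tool_rot: [0.0, 0.705, 0.709, 0.0]
contact_force: [0.7, -0.4, -0.2]
gripper_width: 0.586
```

Run:
```python
from h import *
s=manip.state();im=manip.grab_frame("top");print(np.round(s["tool_pos"],4),s["contact_force"],lid(im,280))
cv2.imwrite("pics/t2.png",cv2.resize(im[120:275,160:420,::-1],None,fx=3,fy=3))
```

```text
[ 0.6008 -0.0108  0.1753] [ 0.74687579 -0.38119652 -0.20460269] (array([0.59566131, 0.14340129]), 41, np.float64(0.0009545425195515919))
```

View pics/t2.png

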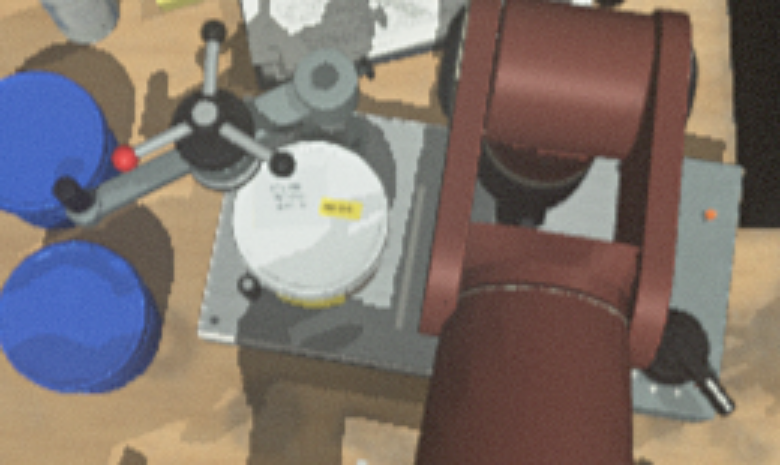

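The tub is upright on the left against the front post at crop (248,285). I'll do a full lid fit, and a post re-check to remove calibration bias.

Run:
```python
from h import *
im=cv2.imread("pics/t2.png");hsv=cv2.cvtColor(im,cv2.COLOR_BGR2HSV)
m=((hsv[:,:,1]<45)&(hsv[:,:,2]>190)).astype(np.uint8);m[:,:225]=0;m[:,393:]=0;m[:130]=0;m[315:]=0
m=cv2.morphologyEx(m,cv2.MORPH_OPEN,np.ones((9,9)));k=cv2.convexHull(max(cv2.findContours(m,0,2)[0],key=cv2.contourArea));e=cv2.fitEllipse(k)
u=160+e[0][0]/3-.33;v=120+e[0][1]/3-.33
print(e,onz("top",u,v,.138),"station",s2w((0,.13)),"post",s2w((-.054,.1769)))
g=cv2.cvtColor(im,cv2.COLOR_BGR2GRAY)[265:305,230:270];mm=(g<70).astype(np.uint8)
n,l,st,ce=cv2.connectedComponentsWithStats(mm);print(st[1:],ce[1:]+[230,265])
c=proj("top",[*s2w((-.054,.1769)),.084]);print("post expected crop",(c-[160,120]+.33)*3)
```

```text
((310.0470275878906, 218.23577880859375), (150.35711669921875, 156.74032592773438), 52.88762664794922) [0.59656628 0.14385645 0.138     ] station [0.59873019 0.14599546] post [0.55241438 0.20049735]
[[ 16  18  15  16 105]] [[254.45714286 292.4       ]]
post expected crop [245.92652574 282.56541172]
```

The measured post is offset from the pose fit by the same ~2 mm as the tub, so the tub is centred. Next is the swing handle at about (0.591, 0.315).

drive_tool:
  commands: "60 0 0 -1 0;60 0 0 -1 0;60 0 0 -1 0;60 1 0 -1 0;60 1 0 -1 0;60 1 0 0 0;60 1 0 0 0;60 1 0 0 0"

```text
time: 11.4
tool_pos: [0.5999, 0.1404, 0.3241]
tool_rot: [0.0, 0.705, 0.709, 0.0]
contact_force: [0.6, -0.6, -0.3]
gripper_width: 0.706
```

drive_tool:
  commands: "60 1 -0.1 0 0;60 1 -0.1 0 0;60 1 -0.1 0 0;60 1 0 0 0;60 1 0 0 0;60 0.85 0 0 0;60 0 0 0 -9.7;60 0 0 0 -9.7"

```text
time: 12.4
tool_pos: [0.5899, 0.3157, 0.3239]
tool_rot: [-0.0, 0.573, 0.82, -0.0]
contact_force: [-0.2, 0.4, -0.3]
gripper_width: 0.703
```

drive_tool:
  commands: "60 0 0 0 -9.7;60 0 0 0.3 0;60 0 0 0 0;60 0 0 0 0;60 0 0 0 0;60 0 0 0 0;60 0 0 0 0;60 0 0 0 0"

```text
time: 13.4
tool_pos: [0.5898, 0.3152, 0.3154]
tool_rot: [0.0, 0.504, 0.864, 0.0]
contact_force: [-0.1, 0.2, -0.4]
gripper_width: 0.708
```

Run:
```python
from h import *
s=manip.state();print(np.round(s["tool_pos"],4),s["joint_pos"])
p=manip.camera_params("wrist");im=manip.grab_frame("wrist");cv2.imwrite("pics/w1.png",im[:,:,::-1])
for n,P in(("handle",[.591,.315,.244]),("tcp",[*s["tool_pos"][:2],.244]),("hub",[.6485+.002,.2142+.002,.252])):print(n,proj("wrist",P,p))
np.save("pc.npy",p,allow_pickle=True)
```

```text
[0.5898 0.3152 0.3154] [ 3.79646696e-01  1.19341987e-01  1.40369745e+00 -6.54072508e-07
  1.61840042e+00 -1.34329539e-01]
handle [278.92596058 221.35769524]
tcp [277.49236247 220.27326091]
hub [283.08535019 366.2835038 ]
```

View pics/w1.png

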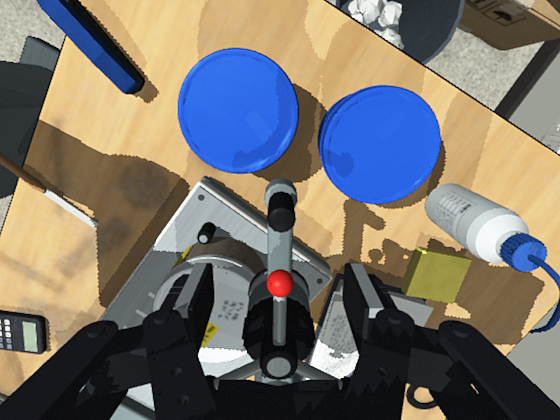

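The wrist view shows the handle top at (282,216), within 2 mm of the predicted (279,221), and the red ball on the spoke towards it at (281,284). Descending now.

drive_tool:
  commands: "60 0 0 0.9 0;60 0 0 0.9 0;60 0 0 0.9 0;60 0 0 0.9 0;32 0 0 0 0;32 0 0 0 0;32 0 0 0 0;32 0 0 0 0"

```text
time: 14.45
tool_pos: [0.5904, 0.3154, 0.2089]
tool_rot: [0.001, 0.504, 0.864, 0.001]
contact_force: [-0.6, -0.5, 1.0]
gripper_width: 0.373
```

drive_tool:
  commands: "32 0 -0.2 0 -1.6;32 0 -0.4 0 -3.3;32 0 -0.4 0 -3.3;32 0 -0.4 0 -3.3;32 0 -0.4 0 -3.3;32 0 -0.4 0 -3.3;32 0 -0.4 0 -3.3;32 0 -0.4 0 -3.3"

```text
time: 15.45
tool_pos: [0.523, 0.2577, 0.2084]
tool_rot: [0.002, 0.307, 0.952, 0.002]
contact_force: [6.9, 2.8, -1.6]
gripper_width: 0.376
```

drive_tool:
  commands: "32 0 -0.4 0 -3.3;32 0 -0.4 0 -3.3;32 0 -0.4 0 -3.3;32 0 -0.4 0 -3.3;32 0 -0.4 0 -3.3;32 0 -0.4 0 -3.3;32 0 -0.4 0 -3.3;32 0 -0.4 0 -3.3"

```text
time: 16.45
tool_pos: [0.4835, 0.1718, 0.2085]
tool_rot: [0.002, 0.081, 0.997, 0.002]
contact_force: [4.7, 5.3, -0.5]
gripper_width: 0.372
```

drive_tool:
  commands: "32 0 -0.15 0 -1.2;32 0 -0.15 0 -1.2;32 0 -0.1 0 0;32 0 -0.1 0 0;32 0 0 0 0;32 0 0 0 0;32 0 0 0 0;32 0 0 0 0"

```text
time: 17.45
tool_pos: [0.4808, 0.1574, 0.2085]
tool_rot: [0.001, 0.061, 0.998, 0.002]
contact_force: [2.2, 5.3, 1.3]
gripper_width: 0.376
```

drive_tool:
  commands: "32 0 -0.08 0 0;32 0 -0.08 0 0;32 0 -0.08 0 0;32 0 -0.08 0 0;32 0 0 0 0;32 0 0 0 0;32 0 0 0 0;32 0 0 0 0"

```text
time: 18.45
tool_pos: [0.4809, 0.1573, 0.2083]
tool_rot: [0.004, 0.059, 0.998, 0.013]
contact_force: [10.6, 40.2, -7.3]
gripper_width: 0.377
```

At the stop: the force jumped to 40 N with no motion. I'll release, rise, and look.

drive_tool:
  commands: "32 0 0.32 0 0;60 0 0.1 0 0;60 0 0.1 0 0;60 0 0 -0.6 0;60 0 0 -0.9 0;60 0 0 -0.9 0;60 -1 0 -1 0;60 -1 0 -1 0"

```text
time: 19.45
tool_pos: [0.5413, 0.1539, 0.3421]
tool_rot: [0.001, 0.062, 0.998, 0.0]
contact_force: [0.7, 0.2, -0.4]
gripper_width: 0.7
```

drive_tool:
  commands: "0 0 1 0 0;0 0 1 0 0;0 0 1 0 0;0 0 1 0 0;0 0 1 0 0;0 0 0 0 0;0 0 0 0 0;0 0 0 0 0"

```text
time: 20.45
tool_pos: [0.5591, 0.3024, 0.3399]
tool_rot: [0.0, 0.062, 0.998, -0.0]
contact_force: [-0.6, -0.6, 0.3]
gripper_width: -0.001
```

Run:
```python
from h import *
s=manip.state();print(np.round(s["tool_pos"],4),s["tool_rot"],s["contact_force"])
im=manip.grab_frame("top");cv2.imwrite("pics/t3.png",cv2.resize(im[120:275,160:420,::-1],None,fx=3,fy=3))
```

```text
[0.5591 0.3024 0.3399] [ 2.97206338e-04  6.20648720e-02  9.98072073e-01 -5.73541919e-06] [-0.59385895 -0.56150087  0.31011004]
```

View pics/t3.png

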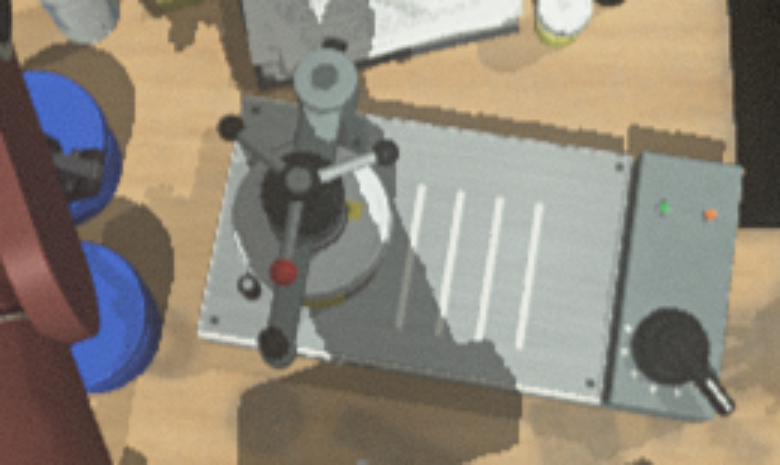

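The arm is over the tub. The hub is at crop (298,179), the red ball at (283,272), the black balls at (231,128) and (385,153), and the handle at (278,345). I'll plan the wheel orbit.

Run:
```python
from h import *
f=lambda a,b:(160+a/3-.33,120+b/3-.33)
h=onz("top",*f(298,179),.252);print("hub",h)
for a in((283,272),(231,128),(385,153)):
    P=onz("top",*f(*a),.246);d=P-h;print(a,"r",np.hypot(d[0],d[1]),"ang",np.degrees(np.arctan2(d[1],d[0])))
c=np.array([.6906,.1297]);H=onz("top",*f(278,342),.244)
for n,P in(("hub",h),("handle",H)):d=P[:2]-c;print(n,np.hypot(*d),"theta",np.pi+POSE[2]-np.arctan2(d[1],d[0]))
s=manip.state();w,x,y,z=s["tool_rot"];r=R.from_quat([x,y,z,w]).as_matrix();print(r[:,0],r[:,1],s["joint_pos"])
```

```text
hub [0.59799575 0.14533471 0.252     ]
(283, 272) r 0.06700125316976592 ang 172.326792784011
(231, 128) r 0.06376080740179105 ang 52.15486500852144
(385, 153) r 0.06530859634563019 ang -70.40334954977074
hub 0.09391480417450822 theta 0.015986342314083135
handle 0.21021031723893116 theta -0.02455748219091225
[-9.92286123e-01  1.23967857e-01 -4.68932059e-04] [1.23967851e-01 9.92286234e-01 4.25793368e-05] [ 3.78977099e-01  3.62611898e-02  1.45159896e+00 -1.89504895e-04
  1.65330118e+00 -1.06754728e+00]
```

drive_tool:
  commands: "0 0 0 0 -7.1;0 -0.65 -1 0 0;0 0 -1 0 0;0 0 -1 0 0;0 0 -0.63 0 0;0 0 0 0.9 0;0 0 0 0.9 0;0 0 0 0 0"

```text
time: 21.5
tool_pos: [0.5771, 0.194, 0.2824]
tool_rot: [-0.003, -0.0, 1.0, -0.0]
contact_force: [-0.8, -0.2, -0.0]
gripper_width: -0.002
```

drive_tool:
  commands: "0 0 0 0.6 0;0 0 0 0.6 0;0 0 0 0.6 0;0 0 0 0.6 0;0 0 0 0 0;0 0 0 0 0;0 0 0 0 0;0 0 0 0 0"

```text
time: 22.5
tool_pos: [0.5789, 0.1946, 0.2142]
tool_rot: [0.001, -0.0, 1.0, 0.0]
contact_force: [-0.0, -0.7, -1.0]
gripper_width: 0.0
```

drive_tool:
  commands: "0 -0.44 0.11 0 0;0 -0.45 0 0 0;0 -0.44 -0.12 0 0;0 -0.39 -0.23 0 0;0 -0.32 -0.32 0 0;0 -0.22 -0.39 0 0;0 -0.11 -0.44 0 0;0 0 -0.45 0 0"

```text
time: 23.5
tool_pos: [0.65, 0.1385, 0.2134]
tool_rot: [0.0, -0.0, 1.0, 0.0]
contact_force: [-0.8, 2.7, -0.3]
gripper_width: 0.0
```

drive_tool:
  commands: "0 0.12 -0.44 0 0;0 0.23 -0.39 0 0;0 0.32 -0.32 0 0;0 0.39 -0.22 0 0;0 0.44 -0.11 0 0;0 0.45 0 0 0;0 0.44 0.12 0 0;0 0.39 0.23 0 0"

```text
time: 24.5
tool_pos: [0.5664, 0.1051, 0.2139]
tool_rot: [0.002, -0.0, 1.0, -0.001]
contact_force: [4.9, -2.1, 0.6]
gripper_width: 0.003
```

drive_tool:
  commands: "0 0.32 0.32 0 0;0 0.22 0.39 0 0;0 0.11 0.44 0 0;0 0 0.45 0 0;0 -0.12 0.44 0 0;0 -0.23 0.39 0 0;0 -0.32 0.32 0 0;0 -0.39 0.22 0 0"

```text
time: 25.5
tool_pos: [0.5784, 0.1943, 0.2126]
tool_rot: [-0.001, -0.001, 1.0, -0.001]
contact_force: [-2.3, -5.8, 0.3]
gripper_width: -0.003
```

drive_tool:
  commands: "0 -0.44 0.11 0 0;0 0 0 0 0;0 0 0 0 0;0 0 0 0 0;0 0 0 0 0;0 0 0 0 0;0 0 0 0 0;0 0 0 0 0"

```text
time: 26.5
tool_pos: [0.5917, 0.1978, 0.2133]
tool_rot: [0.0, -0.0, 1.0, 0.0]
contact_force: [0.2, 0.1, -0.9]
gripper_width: 0.003
```

Run:
```python
from h import *
s=manip.state();print(np.round(s["tool_pos"],4),s["contact_force"])
im=manip.grab_frame("side");cv2.imwrite("pics/s2.png",cv2.resize(im[140:330,170:380,::-1],None,fx=3,fy=3))
```

```text
[0.5917 0.1978 0.2133] [ 0.20235599  0.09843258 -0.91342039]
```

drive_tool:
  commands: "0 0.4 0 0 0;0 0 0 -0.8 0;0 0 0 -1 0;0 0 0 -1 0;0 0 -1 -1 0;0 0 -1 -1 0;0 0 -1 0 0;0 0 -1 0 0"

```text
time: 27.55
tool_pos: [0.5793, 0.0771, 0.3581]
tool_rot: [0.001, -0.001, 1.0, 0.0]
contact_force: [0.2, -0.3, 0.1]
gripper_width: 0.001
```

Run:
```python
from h import *
f=lambda a,b:(160+a/3-.33,120+b/3-.33)
a=onz("top",*f(702,374),.093);b=onz("top",*f(729,407),.093);d=b-a;print("lever ang",np.degrees(np.arctan2(d[1],d[0])),a,b)
print("cab",[onz("top",408,193,z) for z in (0,.3,.5)],[onz("top",403,70,z) for z in (0,.3,.5)])
im=cv2.imread("pics/top0.png");c=cv2.resize(im[185:275,360:450],None,fx=6,fy=6,interpolation=cv2.INTER_CUBIC)
im2=manip.grab_frame("top");c2=cv2.resize(im2[150:220,220:310,::-1],None,fx=3,fy=3)
o=np.zeros((540,820,3),np.uint8);o[:,:540]=c;o[:210,545:815]=c2
s=cv2.imread("pics/s2.png")[60:330,240:510];o[215:485,545:815]=s;cv2.imwrite("pics/mix.png",cv2.resize(o[:,:815],(800,530)))
s=manip.state();print(s["tool_pos"],s["joint_pos"])
```

```text
lever ang -141.7666326155705 [ 0.4815262  -0.17824238  0.093     ] [ 0.45507536 -0.19908209  0.093     ]
cab [array([ 0.63422371, -0.24784596,  0.        ]), array([ 0.56149804, -0.15311459,  0.3       ]), array([ 0.51301426, -0.08996035,  0.5       ])] [array([ 1.00670396, -0.24879176,  0.        ]), array([ 0.82661643, -0.15378778,  0.3       ]), array([ 0.70655807, -0.0904518 ,  0.5       ])]
[0.57930314 0.07399559 0.35765871] [ 9.53474396e-04 -8.82465135e-02  1.54485221e+00 -2.72528115e-03
  1.68455471e+00 -1.56814366e+00]
```

View pics/mix.png

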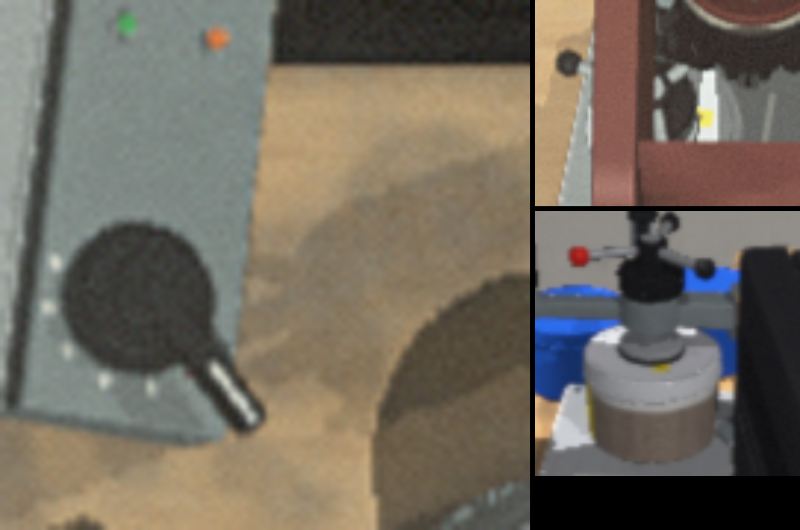

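The pad sits flat on the lid (lower-right panel). The lever points at about -143° in world, with the third tick from "off" at panel (67,350). Moving to the lever.

drive_tool:
  commands: "0 0.38 -1 0 0;0 0.38 -1 0 0;0 0.38 -1 0 0;0 0.38 -1 0 0;0 0.38 -1 0 0;0 0.38 -1 0 0;0 0.38 -1 0 0;0 0.38 -1 0 0"

```text
time: 28.6
tool_pos: [0.488, -0.1625, 0.3572]
tool_rot: [0.0, -0.001, 1.0, 0.0]
contact_force: [-0.3, -0.4, 0.2]
gripper_width: 0.002
```

drive_tool:
  commands: "0 0 -1 0 0;0 0 -0.62 0 0;0 0 0 0 10.6;0 0 0 0 10.6;0 0 0 0 10.6;0 0 0 0 10.6;0 0 0 0 10.6;0 0 0 0.5 0"

```text
time: 29.6
tool_pos: [0.4894, -0.2107, 0.3431]
tool_rot: [0.001, 0.445, 0.896, -0.0]
contact_force: [0.0, -0.3, -0.5]
gripper_width: 0.003
```

drive_tool:
  commands: "0 0 0 1 0;0 0 0 1 0;0 0 0 1 0;0 0 0 1 0;0 0 0 1 0;0 0 0 1 0;0 0 0 0.5 0;0 0 0 0 0"

```text
time: 30.6
tool_pos: [0.488, -0.2101, 0.1456]
tool_rot: [-0.002, 0.445, 0.895, 0.0]
contact_force: [-0.0, 0.4, 0.0]
gripper_width: -0.001
```

drive_tool:
  commands: "0 -0.15 0 0.8 0;0 0 0 0.8 0;0 0 0 0.8 0;0 0.2 0 0 0;0 0.2 0 0 0;0 0.15 0 0 0;0 0 0 0 0;0 0 0 0 0"

```text
time: 31.6
tool_pos: [0.482, -0.2014, 0.0759]
tool_rot: [0.001, 0.446, 0.895, -0.0]
contact_force: [-0.1, 0.3, -0.2]
gripper_width: 0.003
```

drive_tool:
  commands: "0 0.3 -0.08 0 10;0 0.3 -0.08 0 10;0 0.3 -0.08 0 10;0 0.3 -0.08 0 10;0 0 0 0 0;0 0 0 0 0;0 0 0 0 0;0 0 0 0 0"

```text
time: 32.6
tool_pos: [0.4598, -0.1722, 0.0753]
tool_rot: [0.0, 0.725, 0.689, 0.0]
contact_force: [-0.4, -0.5, 0.3]
gripper_width: -0.003
```

```bash
cat > lev.py <<'E'
from h import *
s=manip.state();w,x,y,z=s["tool_rot"];r=R.from_quat([x,y,z,w]).as_matrix()
d=s["tool_pos"][:2]-np.array([.508,-.158]);tx=r[:2,0];out=-r[:2,1]
print("t",s["time"],"x ang",np.degrees(np.arctan2(tx[1],tx[0])),"along",d@out,"ccw off",-(d@tx),"F",s["contact_force"]@r)
print("lever est ang from finger (18.5)",np.degrees(np.arctan2(d[1],d[0]))-np.degrees(np.arcsin(.0185/np.hypot(*d))),"rho",np.hypot(*d))
E
python3 lev.py
```

```text
t 32.6 x ang 87.08468242687155 along 0.047436219553468356 ccw off 0.01668161544252626 F [-0.48731201 -0.34723976 -0.29755685]
lever est ang from finger (18.5) -185.1272129001053 rho 0.050283906194155445
```

Run:
```python
from h import *
p=manip.camera_params("wrist");im=manip.grab_frame("wrist")
for n,P in(("axis",[.508,-.158,.093]),*[(k,[.508+.065*np.cos(np.radians(-143-30*k)),-.158+.065*np.sin(np.radians(-143-30*k)),.093]) for k in range(4)]):print(n,proj("wrist",P,p))
a=im[:,:,::-1];t=manip.grab_frame("side")[200:350,180:330,::-1]
o=np.zeros((420,770,3),np.uint8);o[:,:560]=a;o[:200,565:765]=cv2.resize(t,(200,200));cv2.imwrite("pics/w2.png",o)
```

```text
axis [391.10730628 257.78141327]
0 [271.21895531 341.1868371 ]
1 [237.32189688 281.68803722]
2 [241.68702109 206.4596816 ]
3 [291.79881231 135.13545908]
```

View pics/w2.png

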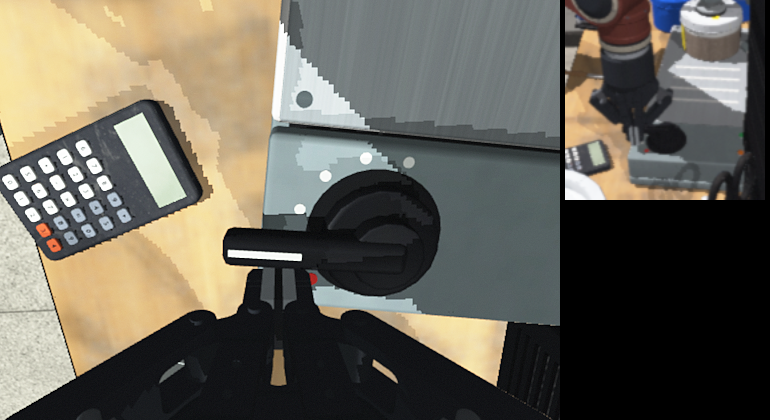

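The wrist view shows the lever on click 1: its tick is hidden under the lever, the red dot is at (313,279), and click 3's tick is at (325,176). The finger is just behind it. I'll advance about 55°, which takes it past 2.5 clicks.

drive_tool:
  commands: "0 0.3 -0.08 0 10;0 0.3 -0.08 0 10;0 0 0 0 0;0 0.3 -0.08 0 10;0 0.3 -0.08 0 10;0 0 0 0 0;0 0 0 0 0;0 0 0 0 0"

```text
time: 33.7
tool_pos: [0.4615, -0.1358, 0.0753]
tool_rot: [-0.0, 0.917, 0.4, -0.0]
contact_force: [-0.4, 0.8, 0.1]
gripper_width: 0.003
```

```bash
python3 lev.py
```

```text
t 33.7 x ang 47.14881488815643 along 0.049190653510483524 ccw off 0.015328856642920117 F [ 0.3407833  -0.84724356 -0.13594493]
lever est ang from finger (18.5) 133.4146137125756 rho 0.05152372593289146
```

drive_tool:
  commands: "0 0.15 -0.04 0 5;0 0 0 0 0;0 0 0 0 0;0 0 0 0 0;0 0 0 0 0;0 0 0 0 0;0 0 0 0 0;0 0 0 0 0"

```text
time: 34.7
tool_pos: [0.4638, -0.1315, 0.0753]
tool_rot: [0.0, 0.933, 0.359, -0.0]
contact_force: [-0.2, -1.2, 0.1]
gripper_width: 0.0
```

```bash
python3 lev.py;  python3 - <<'E'
from h import *
im=manip.grab_frame("wrist")
a=im[60:360,120:520,::-1];cv2.imwrite("pics/w3.png",cv2.resize(a,None,fx=1.5,fy=1.5))
E
```

```text
t 34.7 x ang 42.05615350487995 along 0.04928664916376297 ccw off 0.015086447166501296 F [-0.95905013  0.76314529 -0.0582991 ]
lever est ang from finger (18.5) 128.04157732539971 rho 0.05154391032750956
```

View pics/w3.png

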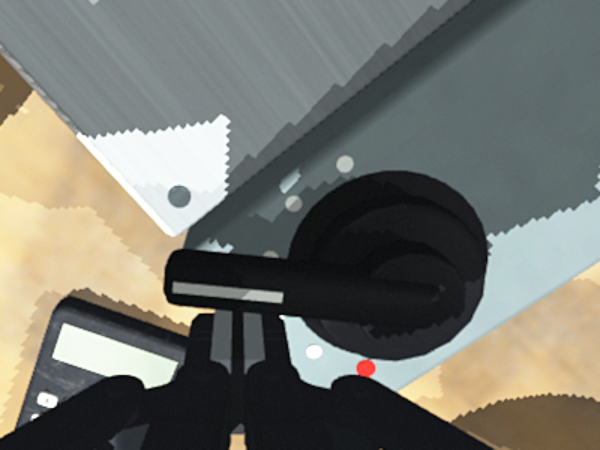

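Run:
```python
from h import *
from scipy.optimize import least_squares
p=manip.camera_params("wrist");g=lambda u,v,z:onz("wrist",120+u/1.5-.2,60+v/1.5-.2,z,p)[:2]
T=np.array([g(*q,.064) for q in((366,368),(314,352),(270,258),(293,204),(345,164))]);
r=least_squares(lambda c:np.hypot(*(T-c[:2]).T)-c[2],[.508,-.158,.045]).x;print("axis,r",r)
print("tick ang",[round(np.degrees(np.arctan2(*(t-r[:2])[::-1]))%360,1) for t in T])
a,b=g(172,290,.093),g(283,298,.093);d=a-b;print("lever dir",np.degrees(np.arctan2(d[1],d[0]))%360,a,b,"from axis",np.degrees(np.arctan2(*(a-r[:2])[::-1]))%360)
```

```text
axis,r [ 0.50707574 -0.15979636  0.03862354]
tick ang [np.float64(217.2), np.float64(187.2), np.float64(126.3), np.float64(96.5), np.float64(66.0)]
lever dir 127.5087300932028 [ 0.46678481 -0.10580831] [ 0.48543141 -0.13010138] from axis 126.73374025985194
```

Back-projected through the calibration, the lever points at 127°. That is exactly 90° clockwise of the red off dot (217°), so it is in the third detent. The count of visible ticks misled me through parallax. I'll back off and lift.

drive_tool:
  commands: "0 -0.3 0 0 0;0 -0.4 0 0 0;0 0 0 -0.6 0;0 0 0 -1 0;0 0 0 -1 0;0 0 0 -1 0;0 0 0 -1 0;0 0 0 -1 0"

```text
time: 35.75
tool_pos: [0.4483, -0.1455, 0.246]
tool_rot: [0.001, 0.933, 0.359, 0.001]
contact_force: [-0.8, -0.2, -0.2]
gripper_width: 0.003
```

drive_tool:
  commands: "0 -1 0 -1 0;0 -1 0 -1 0;0 -1 0 0 0;0 -1 0 0 0;0 -1 0 0 0;0 -1 0 0 0;0 -1 0 0 0;0 0 0 0 0"

```text
time: 36.75
tool_pos: [0.2914, -0.287, 0.3047]
tool_rot: [0.001, 0.934, 0.357, 0.0]
contact_force: [0.8, 0.7, -0.7]
gripper_width: 0.002
```

Run:
```python
from h import *
s=manip.state();print(s["time"],np.round(s["tool_pos"],3),s["contact_force"])
im=manip.grab_frame("top");cv2.imwrite("pics/t4.png",cv2.resize(im[120:275,160:420,::-1],None,fx=3,fy=3))
```

```text
36.75 [ 0.291 -0.287  0.305] [ 0.83765001  0.68024958 -0.66891835]
```

View pics/t4.png

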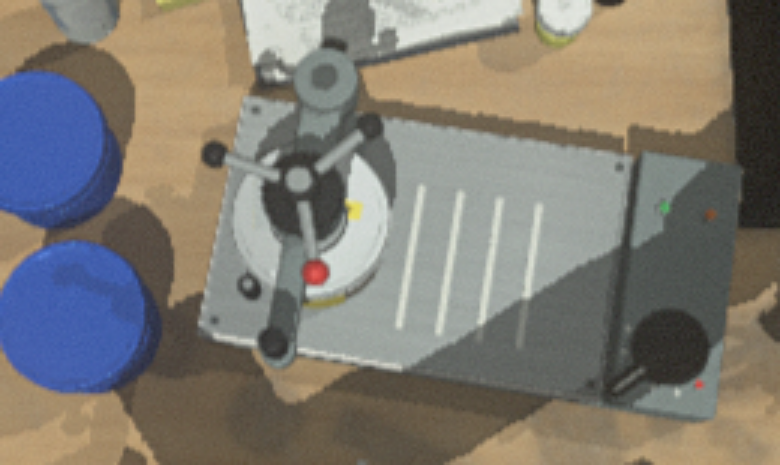

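The final top view shows the arm over the tub, the handle at (278,342), and the lever at front-left, third detent. The robot is clear. Handing in.

```bash
python3 -c "
from plant import manip
print(manip.job_done())"
```

```text
the job is handed in; nothing more can be done
None
```

I did all four steps in order and handed the job in at about 37 s of the 72 s; no verdict was reported.

| Step | What I did | Last check |
|---|---|---|
| Tub | Pushed it into the cradle until the force rose to 23 N, then backed off | The lid fit came out about 3 mm from the station centre. The post I could measure was offset by about the same, so I put it down to calibration bias. The tub looks upright. |
| Clamp arm | Swung it to its stop, where the force jumped to 40 N with no further motion | The image puts it within about 0.025 rad of the stop. |
| Star wheel | Turned it about 335° clockwise | Lowering the pad takes about 180°, which leaves 4–5 clicks of slip. A side view during the job shows the pad flat on the lid. |
| Timer lever | Pushed it three clicks clockwise | It points 90° clockwise of the off dot when worked out through the calibration, which is the third detent. It still points that way after the arm withdrew. |

- **Not measured directly:** I never read the pad force or the ratchet count. Both are inferred from the turning force (rising from about 3 N to 5–6 N), the angle turned and the pictures.
- **A check that disagreed:** counting tick marks by eye in the last wrist picture suggested click 2. The calibrated measurement showed click 3, with the tick hidden by parallax, so I stopped pushing there.

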